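True up a loose frame upright with the try square and hold it there

TASK

The upright of this aluminium frame corner is only finger-tight and leans in over its base rail. Take the try square from the bench, stand its stock along the top of the rail and press it into the corner so that the blade brings the upright square: stock flat on the rail, blade flat against the upright, heel right home in the corner. Finish while still gripping the square and pressing it lightly against both faces, ready for the bolts to be tightened; touch the upright with the square only, do not force it past square, and leave the other things on the bench where they are.

Things in the scene. Friction and masses are not known exactly. Their poses are not given: they have to be found in the camera images.
- square_grip (a point): loose try square (180 to 340 g), an L standing on its stock as it is to be used. Stock: aluminium bar 150 mm long (y), 26 mm wide (x; grip across this), 30 mm high. This point: mid width and height (15 mm above the underside) of its free part, 100 mm from the heel (blade) end, 50 mm from the toe. Axes: y along the stock to the heel end, x across, z up
- square_heel (a point): outer heel corner of the same square: mid width of the stock, on its underside, in the plane of the blade's outer edge (which looks along +y). 100 mm along +y from square_grip and 15 mm below it, same axes
- blade_top (a point): top of the square's thin steel blade, at its outer edge, 150 mm straight above square_heel; same axes. The blade is 3 mm thick (x) and reaches 32 mm back (-y) from its outer edge, which is flush with the stock's end
- corner (a point): inside corner of the frame: centre line of the base rail's top face, at the upright's foot. Axes: y along the rail towards the upright, x across, z up. Rail: fixed 40 x 40 mm slotted aluminium extrusion on a 12 mm board, its top 52 mm above the bench, free for 255 mm along -y from here. With the square home its heel point lies here, axes alike. A bracket stands behind the upright
- clamp (a point): spindle foot of the toggle clamp that holds the rail's free end, on the rail's top 268 mm along -y from corner; the clamp stands on the board on the rail's +x side, no higher than 40 mm above the rail top, its handle 185 mm from the rail's centre line. The board reaches 50 mm to the -x side and 120 mm to the +x side of that line; strips on it stay below the rail top
- upright_face (a point): point on the inner face (looking along -y) of the upright, on its centre line, 120 mm up from its foot. The upright is a 40 x 40 mm extrusion, 240 mm tall, inner face smooth. z runs up along the upright; at square its axes are those of corner
- upright (a joint): lean of the upright in its slack joint, rad, about the edge of its foot at the inside corner: 0 = square to the rail, positive = top leaning in along -y over the rail, towards the square (starts at 0.04 to 0.09), negative = past square. Stiff, stays where it is left; about 3 N at 150 mm up moves it
- offcut_c (a point): loose 80 mm offcut of the 40 x 40 mm slotted aluminium extrusion, lying on the bench; its centre
- bracket_c (a point): loose cast aluminium corner bracket, 40 x 40 x 36 mm, on the bench; its middle
- spanner_c (a point): steel spanner lying on the bench; its middle
- screwdriver_c (a point): screwdriver lying on the bench; its middle
- meter_c (a point): hand-held multimeter lying on its back, 165 x 78 x 40 mm; its centre
- can_c (a point): spray can standing on the bench, 54 mm across, 150 mm tall; its centre
- hexkey_c (a point): dark steel hex key, 6 mm thick, 100 mm long, lying on the assembly board on the far side of the rail from the robot; middle of its long arm

How it is judged:
On the way, in this order (a step that is already met when the one before it is completed fails the run):
1. the square is gripped and lifted clear of the bench (height (world z) of square_heel above 0.03 m and contact force between the fingers and square above 2 N), for 0.2 s.
2. the square is home in the corner and the upright is square (value of joint upright between -0.012 and 0.012 rad and angle between the z axis of square_heel and the z axis of upright_face, either way round below 0.012 rad and angle between the x axis of square_heel and the x axis of corner, either way round below 0.05 rad and z of square_heel in the frame of corner between -0.0025 and 0.0025 m and y of square_heel in the frame of corner between -0.003 and 0.003 m and x of square_heel in the frame of corner between -0.012 and 0.012 m and contact force between square and upright above 1.5 N and contact force between square and jig above 1.5 N), for 0.3 s.
At the end, for the whole second after the job is handed in: upright and blade within 0.012 rad of square; heel within 3 mm of the corner along the rail, 2.5 mm in height, 12 mm across, in line within 0.05 rad; square at rest, bearing on upright and rail with over 1.5 N each, gripped with over 2 N; arm and fingers off the upright (all of step 2 and contact force between the fingers and square above 2 N and contact force between each of the fingers, the arm and upright below 0.3 N and linear speed of square below 0.01 m/s); the arm keeps its last pose, push and grip.
It fails at once if the upright is forced more than 2 degrees past square (value of joint upright below -0.035 rad).
It fails at once if the fingers push the upright directly (contact force between any of the fingers, the arm and upright above 1 N).
It fails at once if another thing on the bench is shifted by more than 30 mm (distance of any of offcut_c, bracket_c, spanner_c, screwdriver_c, meter_c, can_c, hexkey_c from where it was at the start of the episode above 0.03 m).
It also fails if it takes over 42 s, if anything falls off the work surface, if the arm or the gripper's body presses on something with over 40 N, if the wrist force passes 120 N, or if a joint passes its speed limit or range.

ROBOT

A 6-joint arm with a two-finger parallel gripper is mounted at the origin on the work surface. World frame = base frame: x ahead of the robot, y to its left, z up, the work surface at z = 0. Lengths are in m, angles in rad, forces in N, time in s.
With the tool pointing down it reaches from about 0.225 to 0.875 m from the base axis. Payload 3.4 kg.
Tool frame: the origin (TCP) lies on the centre line of the jaws, within the pads' length; the fingertips stand 25 mm ahead of it and the grasp point (between the pads) lies 6 mm ahead of it; z points along the fingers, y is the direction in which the jaws open and shut (so a half turn about z gives the same grasp; the last joint's range is limited). The gripper opens to 85 mm and grips with 20 to 120 N. Pads are 22 mm wide; open, the fingers measure 114 mm over their backs; the gripper's body (76 mm by 85 mm) begins 54 mm behind the grasp point. The pads swing forward as they close: fully open they stand 13 mm farther back than shut.
Start: joints at [1.122, 0.276, 1.505, -0, 1.361, -0.121], TCP at [0.185, 0.544, 0.256] pointing down, gripper open.
Joint ranges: [-2.89, 2.89], [-0.75, 2.08], [0.22, 2.7], [-1.18, 4.32], [0.11, 2.71], [-2.7, 2.7]. Speed limits (rad/s): [2.57, 2.57, 3.14, 3.14, 3.14, 3.14].

INTERFACE

Orientations are given as a unit quaternion [w, x, y, z].
In Python, from station import ctrl gives the robot as it stands.
- The arm moves only by the tool jog_arm, never from a script. Its argument "commands" is a list that holds one entry, the list of rows, each a list of 7 numbers: the shift along the tool's x, y, z in units of 50 mm (1.0 is 50 mm), then the turn, a rotation vector about the tool's x, y, z in units of 10 degrees (1.0 is 10 degrees), then the closure in counts, from 0 (fully open) to 255 (shut). In form: [[[dx, dy, dz, rx, ry, rz, hand], ...]]. A call has 1 to 20 rows; each row shifts and turns the commanded pose from where the row before left it, along the tool's axes as they then stand; what a row does not reach is not made up. A row lasts 1/8 s, in which the tool goes at most 62.5 mm and 10.7 degrees, less where a joint would pass 70% of its speed; a pose out of reach is approached as far as the arm can. A call is refused whole if a number of a shift passes 1 or a number of a turn 1, either way. A call with a gripper value outside its range is refused whole. The fingers move at their own pace and stop on an object; "grip_force" is the grip in N (left out, the last holds). Time passes only in rows, so rows that do not move let the fingers close. It gives the time, the measured TCP pose, the force and the opening at its end, in the units of the state.
- ctrl.read_state(): the state, without advancing time (a new reading comes with each control period).
- ctrl.camera(name): name is "scene" or "side" or "wrist"; returns a dict with "image" (400x640x3 uint8, red, green, blue), "camera_matrix" (3x3 intrinsics, pixels), "R" (3x3) and "t" (3): a world point X has camera coordinates R X + t. Camera axes: x right, y down, z forward; pixel columns grow to the right and rows downward; lengths in m; the calibration is good to about 2 mm. The wrist camera is an equidistant fisheye: a pixel r from the principal point sees the ray r / f radians off the axis. A picture is of the moment at which its call begins. There is no depth.
- ctrl.finish_job(): hands the job in, once; it reports no verdict.
The state is a dict: "clock": time; "joint_pos": joint angles; "dq": joint speeds; "tau": joint torques, N m; "position": TCP position; "eef_rot": TCP orientation; "force": force on the tool from outside, world axes, zero at the start; "moment": the same for the moment, N m; "width": finger opening in m.
Only numpy, scipy, OpenCV 4.12 (cv2) and the standard library are available. Lean on these libraries where they do the work, as an engineer would, in place of code of your own. Each camera call takes 0.05 s, during which the arm holds its last target.

## Working session

There is one attempt and no reset: what is moved stays moved. The work goes in short steps, Python scripts to look and compute and a tool call to move; the robot and the scene stay as the last step left them, time stands still between calls to the robot, and variables do not carry over. Pictures are saved under pics/ and viewed, and the job is handed in when it is done.

Besides the shell and the picture viewer there is one more tool, called after "Request:" by a JSON object that holds its "op" and its "data", one argument or row to a line. jog_arm: Moves the arm, as the interface text tells. Its arguments: {"type":"object","properties":{"commands":{"type":"array"},"grip_force":{"type":"number"}},"required":["commands"]}

```bash
mkdir -p pics && ls
cat > h.py <<'E'
import numpy as np, cv2
from station import ctrl
from scipy.spatial.transform import Rotation as Rn
def snap(name,fn):
    c=ctrl.camera(name); np.savez(f'pics/{fn}.npz',**{k:np.array(v) for k,v in c.items()})
    cv2.imwrite(f'pics/{fn}.png',c['image'][:,:,::-1]); return c
def load(fn): return dict(np.load(f'pics/{fn}.npz'))
def proj(c,X,fish=False):
    X=np.atleast_2d(X).astype(float); P=X@c['R'].T+c['t']; K=c['camera_matrix']
    if fish:
        r=np.hypot(P[:,0],P[:,1]); th=np.arctan2(r,P[:,2]); s=th/np.maximum(r,1e-12)
        q=P[:,:2]*s[:,None]
    else: q=P[:,:2]/P[:,2:]
    return np.c_[K[0,0]*q[:,0]+K[0,2],K[1,1]*q[:,1]+K[1,2]]
def onplane(c,uv,z,fish=False):
    uv=np.atleast_2d(uv).astype(float);K=c['camera_matrix']
    a=(uv-[K[0,2],K[1,2]])/[K[0,0],K[1,1]]
    if fish:
        th=np.hypot(a[:,0],a[:,1]); s=np.sin(th)/np.maximum(th,1e-12); d=np.c_[a*s[:,None],np.cos(th)]
    else: d=np.c_[a,np.ones(len(a))]
    D=d@c['R']; o=-c['R'].T@c['t']
    return o+D*((z-o[2])/D[:,2:3])
def st():
    s=ctrl.read_state(); return s
E
python3 - <<'E'
from h import *
for n in ['scene','side','wrist']:
    c=snap(n,n+'0'); print(n,c['camera_matrix'].tolist(),(-c['R'].T@c['t']).round(3),c['R'][2].round(2))
print(st())
E
```

```text
pics
scene [[442.47021327164606, 0.0, 319.9966947969516], [0.0, 442.47021327164606, 193.33123737895872], [0.0, 0.0, 1.0]] [ 1.356 -0.328  1.045] [-0.63  0.24 -0.73]
side [[513.0794921056926, 0.0, 320.85935148615226], [0.0, 513.0794921056926, 202.8027463026482], [0.0, 0.0, 1.0]] [ 0.142 -0.767  1.138] [ 0.31  0.56 -0.77]
wrist [[309.70691628693146, 0.0, 318.6075205557607], [0.0, 309.70691628693146, 200.53152161251185], [0.0, 0.0, 1.0]] [0.106 0.571 0.375] [ 0.3  -0.11 -0.95]
{'clock': 0.15, 'joint_pos': array([ 1.12199918e+00,  2.76439121e-01,  1.50587373e+00,  2.07973061e-05,
        1.36070926e+00, -1.21028529e-01]), 'dq': array([ 0.00145491, -0.00322739, -0.0021547 ,  0.00230119,  0.00139825,
        0.0009964 ]), 'tau': array([ 1.39212290e-03, -4.17145693e+01, -2.46033096e+01, -3.18822931e-04,
        7.71450810e-03, -1.11200580e-05]), 'position': array([0.18495912, 0.54404054, 0.25563194]), 'eef_rot': array([-2.10649631e-04,  1.63153795e-01,  9.86600389e-01, -6.83055730e-04]), 'force': array([-0.76041733, -0.25368025, -0.2607327 ]), 'moment': array([0.01881928, 0.0012826 , 0.01527514]), 'width': 0.08547769155980006}
```

View pics/scene0.png

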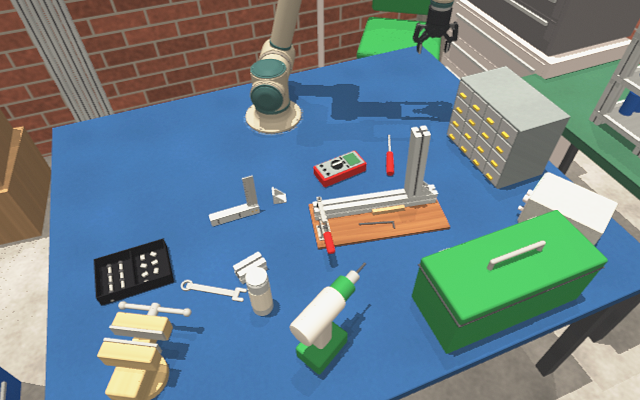

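View pics/side0.png

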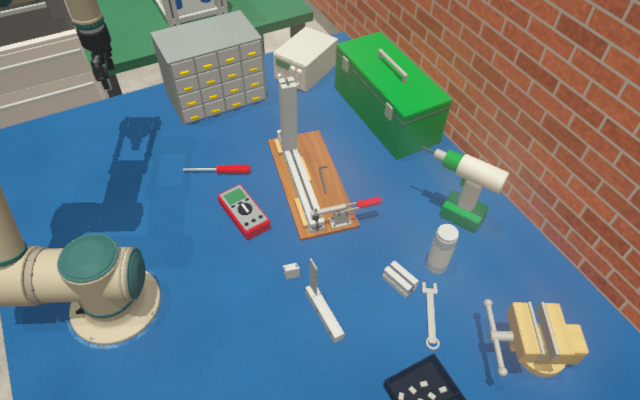

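View pics/wrist0.png

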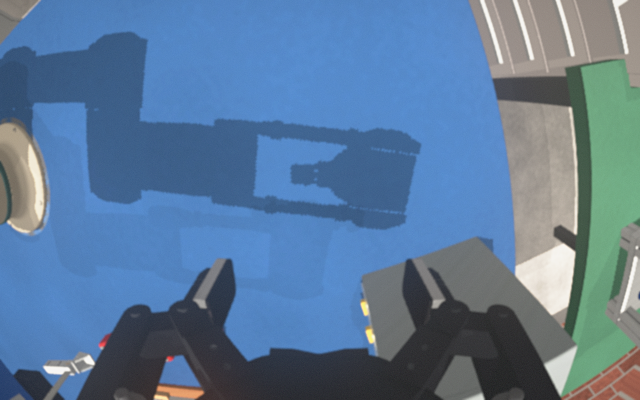

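The scene view shows the square at about (235,205), the rail from (320,207) to (408,190) and the upright at (418,160). In the side view the square is at (320,310) and the upright at (288,115). I'll enlarge these areas to measure them.

Run:
```python
import cv2
a=cv2.imread('pics/scene0.png');b=cv2.imread('pics/side0.png')
def crop(i,x0,y0,w,h,s,fn):
    c=cv2.resize(i[y0:y0+h,x0:x0+w],None,fx=s,fy=s,interpolation=cv2.INTER_CUBIC)
    for k in range(0,w,10): cv2.putText(c,str(x0+k),(k*s,8),0,.3,(0,255,255),1); cv2.line(c,(k*s,10),(k*s,14),(0,255,255),1)
    for k in range(0,h,10): cv2.putText(c,str(y0+k),(0,k*s+4),0,.3,(0,255,255),1)
    cv2.imwrite('pics/'+fn,c)
crop(a,200,165,100,70,8,'sc_sq.png');crop(a,300,115,160,120,5,'sc_fr.png')
crop(b,270,250,100,75+20,6,'sd_sq.png');crop(b,260,60,130,185,3,'sd_fr.png')
```

```text
(no output)
```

View pics/sc_sq.png

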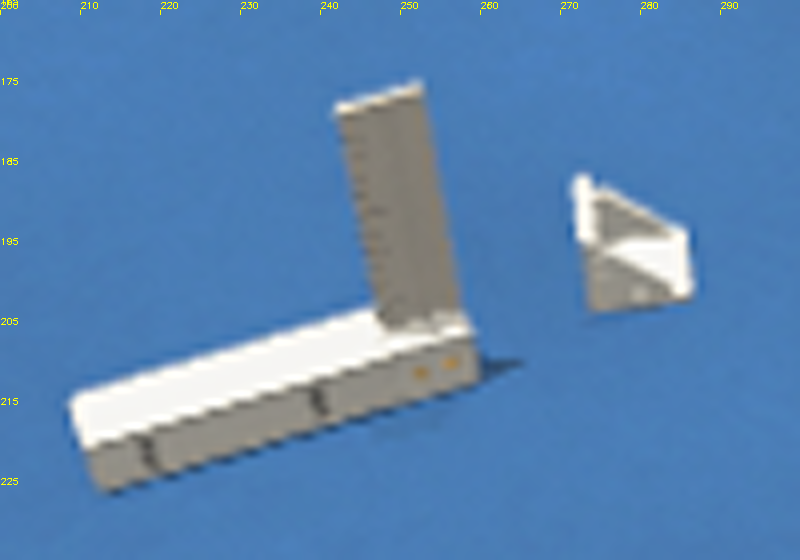

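View pics/sc_fr.png

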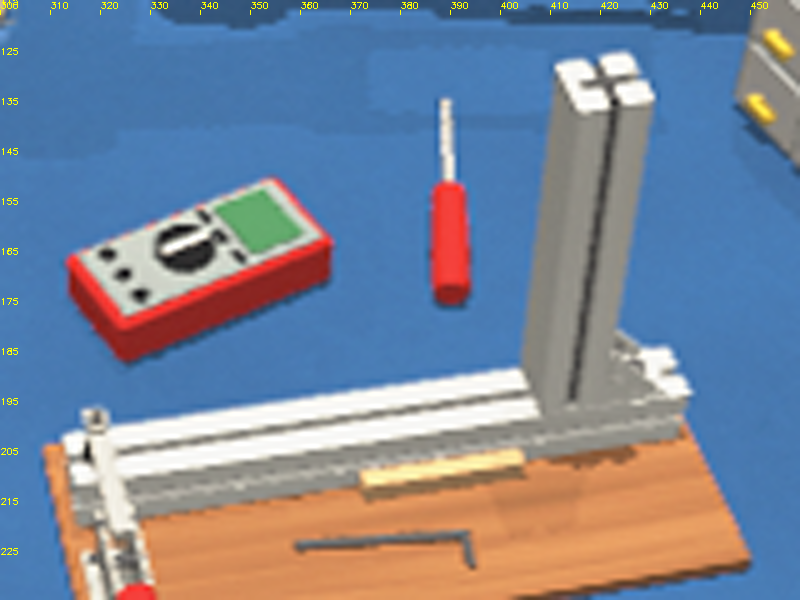

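View pics/sd_sq.png

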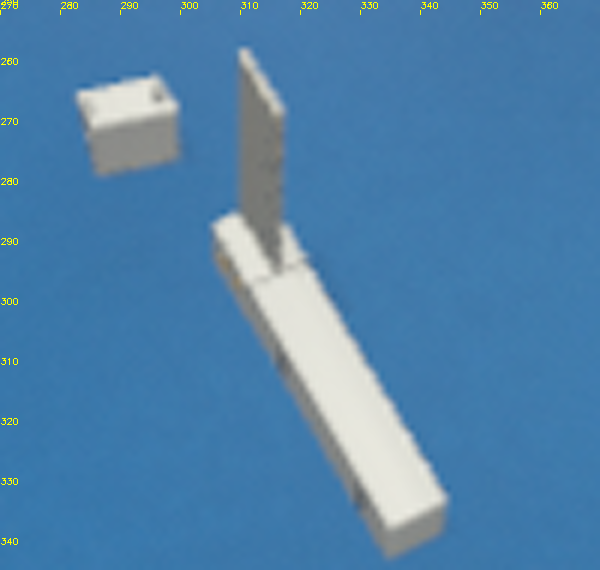

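View pics/sd_fr.png

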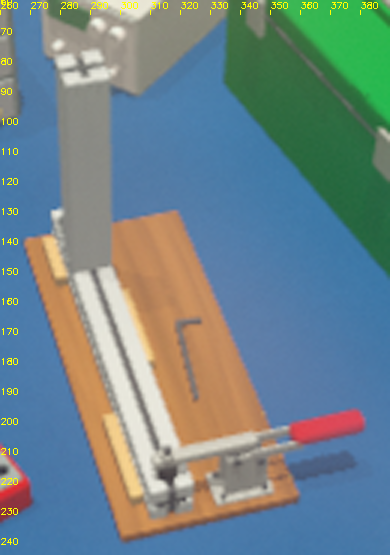

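```bash
cat > fit0.py <<'E'
from h import *
from scipy.optimize import least_squares
S=load('scene0');D=load('side0')
def px(p,x0,y0,s): return [(p[0]+.5)/s-.5+x0,(p[1]+.5)/s-.5+y0]
def T(x,y,a,P,z=0):
    P=np.atleast_2d(P); c,s=np.cos(a),np.sin(a)
    return np.c_[x+c*P[:,0]-s*P[:,1], y+s*P[:,0]+c*P[:,1], z+P[:,2]]
# square points in heel frame
sqS={(-.013,-.15,.03):(70,400),(.013,-.15,.03):(88,450),(.013,-.15,0):(103,492),(.013,0,.03):(475,333),(.013,0,0):(482,382),(0,0,.15):(422,85),(0,-.032,.15):(337,108)}
sqD={(-.013,-.15,.03):(388,530),(.013,-.15,.03):(447,498),(-.013,-.15,0):(388,557),(-.013,0,.03):(213,228),(0,0,.15):(243,52),(0,-.032,.15):(281,108)}
def res(p):
    r=[]
    for k,v in sqS.items(): r+=list((proj(S,T(*p,k))[0]-px(v,200,165,8)))
    for k,v in sqD.items(): r+=list((proj(D,T(*p,k))[0]-px(v,270,250,6)))
    return r
x0=onplane(S,[260,212],0)[0]
f=least_squares(res,[x0[0],x0[1],0]); print('square heel',f.x,np.round(np.reshape(f.fun,(-1,2)),1).tolist())
sq=f.x
frS={(-.02,0,0):(525,370),(.02,0,0):(540,418),'A':(557,65),'B':(580,110),'C':(655,98),'Dd':(630,57),'E':(80,478),'F':(65,437)}
frD={(-.02,0,0):(73,272),(.02,0,0):(111,268),'A':(62,85),'B':(110,75),'F':(150,490),'E':(192,480)}
def pt(k,l,L):
    c,s=np.cos(l),np.sin(l)
    if k in('A','B','C','Dd'):
        x={'A':-.02,'B':.02,'C':.02,'Dd':-.02}[k]; y={'A':0,'B':0,'C':.04,'Dd':.04}[k]
        return (x,y*c-.24*s,y*s+.24*c)
    if k=='E': return (.02,-L,0)
    if k=='F': return (-.02,-L,0)
    return k
def res2(p):
    r=[]
    for k,v in frS.items(): r+=list(proj(S,T(*p[:3],pt(k,p[3],p[4]),.052))[0]-px(v,300,115,5))
    for k,v in frD.items(): r+=list(proj(D,T(*p[:3],pt(k,p[3],p[4]),.052))[0]-px(v,260,60,3))
    return r
x0=onplane(S,[407,195],.052)[0]
f=least_squares(res2,[x0[0],x0[1],0,.05,.28],loss='soft_l1'); print('corner,yaw,lean,L',f.x,np.round(np.reshape(f.fun,(-1,2)),1).tolist())
E
python3 fit0.py
```

```text
square heel [ 0.44030738 -0.18776465  0.00245584] [[-0.4, -1.0], [-0.8, -1.0], [-0.7, 0.0], [-0.6, -0.9], [-0.4, -0.6], [-0.1, -0.5], [-0.3, -0.4], [0.6, -0.9], [0.6, -0.4], [0.1, 0.1], [0.3, -1.2], [0.1, -0.9], [0.3, 0.4]]
corner,yaw,lean,L [ 0.5937322   0.24056408 -0.20090722  0.04439685  0.28295718] [[-0.9, -0.6], [0.1, -0.8], [0.1, -0.6], [0.2, -0.1], [-0.0, -0.1], [-0.1, -1.3], [-0.3, 0.5], [0.5, -1.3], [0.3, -0.0], [0.5, -1.2], [1.5, -0.4], [0.3, 0.4], [-0.1, 0.0], [0.3, 0.1]]
```

Request:
{"op": "jog_arm", "data": {
  "commands": [
    [[0,0,0,0,0,0.89,0],[0,0,0,0,0,0.89,0],[0,0,0,0,0,0.89,0],[0,0,0,0,0,0.89,0],[0,0,0,0,0,0.89,0],[0,0,0,0,0,0.89,0],[0,0,0,0,0,0.89,0],[0,0,0,0,0,0.89,0],[0,0,0,0,0,0,0]]
  ],
  "grip_force": 80
}}

```text
clock: 1.27
position: [0.185, 0.5442, 0.256]
eef_rot: [0.0, 0.706, 0.708, -0.0]
force: [-0.6, -1.2, -0.5]
width: 0.0851
```

Request:
{"op": "jog_arm", "data": {
  "commands": [
    [[-0.88,0.27,0,0,0,0,0],[-0.88,0.27,0,0,0,0,0],[-0.88,0.27,0,0,0,0,0],[-0.88,0.27,0,0,0,0,0],[-0.88,0.27,0,0,0,0,0],[-0.88,0.27,0,0,0,0,0],[-0.88,0.27,0,0,0,0,0],[-0.88,0.27,0,0,0,0,0],[-0.88,0.27,0,0,0,0,0],[-0.88,0.27,0,0,0,0,0],[-0.88,0.27,0,0,0,0,0],[-0.88,0.27,0,0,0,0,0],[-0.88,0.27,0,0,0,0,0],[-0.88,0.27,0,0,0,0,0],[-0.88,0.27,0,0,0,0,0],[-0.88,0.27,0,0,0,0,0],[-0.88,0.27,0,0,0,0,0],[-0.88,0.27,0,0,0,0,0],[0,0,0,0,0,0,0],[0,0,0,0,0,0,0]]
  ]
}}

```text
clock: 3.78
position: [0.4279, -0.247, 0.2559]
eef_rot: [-0.001, 0.707, 0.708, 0.0]
force: [-0.2, 0.7, 0.6]
width: 0.0854
```

Run:
```python
from h import *
c=snap('wrist','wrist1')
import cv2
im=c['image'][:,:,::-1].copy()
def T(x,y,a,P):
    P=np.atleast_2d(P).astype(float); co,s=np.cos(a),np.sin(a)
    return np.c_[x+co*P[:,0]-s*P[:,1], y+s*P[:,0]+co*P[:,1], P[:,2]]
P=[(sx*.013,y,z) for sx in(-1,1) for y in(-.15,0) for z in(0,.03)]+[(0,0,.15),(0,-.032,.15)]
uv=proj(c,T(.4403,-.1878,.0025,P),True); print(uv.round(1))
im=cv2.resize(im,None,fx=1.25,fy=1.25,interpolation=cv2.INTER_CUBIC)
for u in uv: cv2.circle(im,tuple(int(v*1.25) for v in u),2,(0,0,255),-1)
cv2.imwrite('pics/wrist1o.png',im)
```

```text
[[319.6 233.9]
 [319.6 244. ]
 [319.3 119.2]
 [319.4 120.9]
 [339.1 233.8]
 [340.5 243.9]
 [341.  119.3]
 [342.9 121. ]
 [337.5 132.3]
 [337.  174.8]]
```

View pics/wrist1o.png

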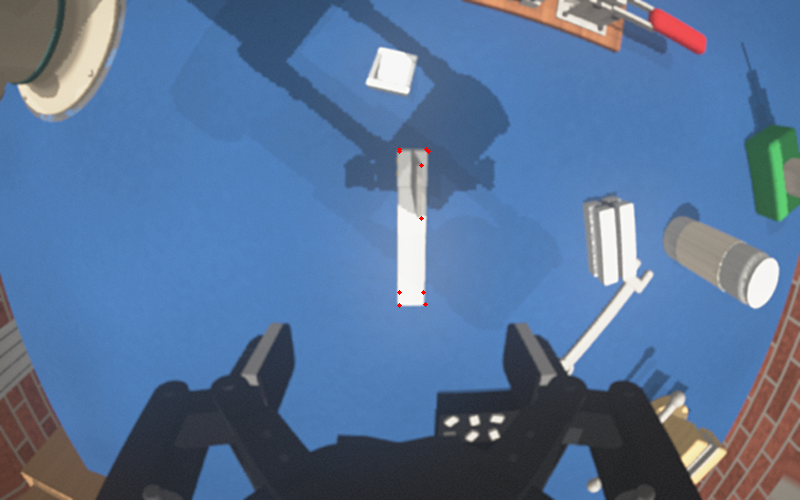

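The wrist view confirms the square, with the overlay within about 1 mm: toe at (411,304) and heel at (412,149) in the enlarged view. Next I tilt 15° so the wrist camera stays clear of the blade, then descend.

Request:
{"op": "jog_arm", "data": {
  "commands": [
    [[-0.46,0.11,0,0,0,0,0],[-0.46,0.11,0,0,0,0,0],[0,0,0,0,0.75,0,0],[0,0,0,0,0.75,0,0],[-0.19,0,0.7,0,0,0,0],[-0.19,0,0.7,0,0,0,0],[-0.19,0,0.7,0,0,0,0],[-0.19,0,0.7,0,0,0,0],[-0.19,0,0.7,0,0,0,0],[0,0,0,0,0,0,0],[0,0,0,0,0,0,0]]
  ]
}}

```text
clock: 5.2
position: [0.4402, -0.2954, 0.0757]
eef_rot: [-0.091, 0.701, 0.701, 0.092]
force: [-0.2, -0.1, -0.1]
width: 0.0851
```

Run:
```python
from h import *
s=st(); print(s['position'],s['force'],Rn.from_quat(np.roll(s['eef_rot'],-1)).as_matrix().round(3).tolist())
c=snap('wrist','wrist2')
```

```text
[ 0.44018657 -0.29536345  0.07573794] [-0.18528466 -0.08326616 -0.12652046] [[-0.0, 1.0, 0.001], [0.966, 0.0, 0.258], [0.258, 0.001, -0.966]]
```

View pics/wrist2.png

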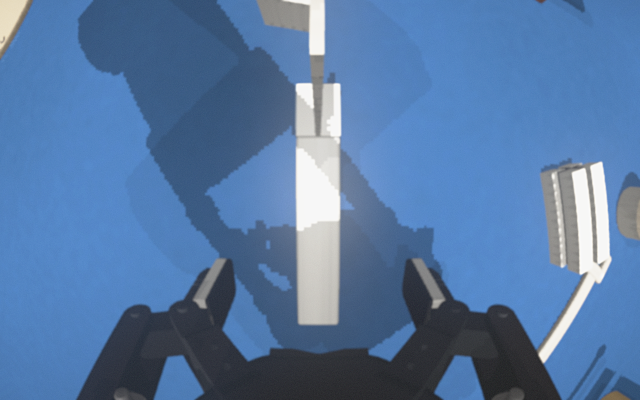

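The stock is centred between the open fingers (x about 318 px), and the blade is clear. I descend and close.

Request:
{"op": "jog_arm", "data": {
  "commands": [
    [[-0.1,0,0.46,0,0,0,0],[-0.1,0,0.45,0,0,0,0],[0,0,0,0,0,0,0],[0,0,0,0,0,0,255],[0,0,0,0,0,0,255],[0,0,0,0,0,0,255],[0,0,0,0,0,0,255],[0,0,0,0,0,0,255],[0,0,0,0,0,0,255]]
  ],
  "grip_force": 80
}}

```text
clock: 6.38
position: [0.4399, -0.2926, 0.0293]
eef_rot: [-0.091, 0.701, 0.701, 0.092]
force: [-0.1, -1.0, 6.6]
width: 0.0246
```

The 6.6 N upward force suggests the fingertips may be touching the bench, so I regrip 3 mm higher.

Request:
{"op": "jog_arm", "data": {
  "commands": [
    [[0,0,0,0,0,0,120],[0,0,0,0,0,0,120],[0,0,0,0,0,0,120],[0.016,0,-0.06,0,0,0,120],[0,0,0,0,0,0,120],[0,0,0,0,0,0,255],[0,0,0,0,0,0,255],[0,0,0,0,0,0,255],[0,0,0,0,0,0,255],[0,0,0,0,0,0,255]]
  ],
  "grip_force": 80
}}

```text
clock: 7.62
position: [0.4396, -0.2921, 0.0319]
eef_rot: [-0.092, 0.701, 0.701, 0.092]
force: [-0.6, -0.0, 5.8]
width: 0.0249
```

The force is the same as before, so it is only drag from the pads as they close. I lift and carry the square toward the rail.

Request:
{"op": "jog_arm", "data": {
  "commands": [
    [[0.09,0,-0.33,0,0,0,255],[0.17,0,-0.65,0,0,0,255],[0.17,0,-0.65,0,0,0,255],[0.17,0,-0.65,0,0,0,255],[0.17,0,-0.65,0,0,0,255],[0.09,0,-0.33,0,0,0,255],[0.43,0.14,0.11,0,0,0,255],[0.86,0.28,0.23,0,0,0,255],[0.86,0.28,0.23,0,0,0,255],[0.86,0.28,0.23,0,0,0,255],[0.86,0.28,0.23,0,0,0,255],[0.86,0.28,0.23,0,0,0,255],[0.86,0.28,0.23,0,0,0,255],[0.86,0.28,0.23,0,0,0,255],[0.43,0.14,0.11,0,0,0,255],[0,0,0,-0.15,0,0.56,255],[0,0,0,-0.15,0,0.56,255],[0,0,0,0,0,0,255],[0,0,0,0,0,0,255]]
  ]
}}

```text
clock: 10.0
position: [0.5505, 0.0639, 0.2002]
eef_rot: [-0.083, 0.768, 0.627, 0.101]
force: [-0.0, 0.3, -2.9]
width: 0.0245
```

Run:
```python
from h import *
s=st(); print(s['clock'],s['position'],s['force'],s['width'],Rn.from_quat(np.roll(s['eef_rot'],-1)).as_matrix().round(4).tolist())
for n in ['scene','side','wrist']: snap(n,n+'3')
a=cv2.imread('pics/scene3.png');b=cv2.imread('pics/side3.png')
def crop(i,x0,y0,w,h,s,fn):
    c=cv2.resize(i[y0:y0+h,x0:x0+w],None,fx=s,fy=s,interpolation=cv2.INTER_CUBIC)
    for k in range(0,w,10): cv2.putText(c,str(x0+k),(k*s,8),0,.3,(0,255,255),1)
    for k in range(0,h,10): cv2.putText(c,str(y0+k),(0,k*s+4),0,.3,(0,255,255),1)
    cv2.imwrite('pics/'+fn,c)
crop(a,310,90,160,120,5,'sc3.png');crop(b,240,50,130,150,4,'sd3.png')
```

```text
10.0 [0.55051048 0.06391727 0.2002406 ] [-0.01501008  0.25086173 -2.90633888] 0.024532423668825604 [[0.1924, 0.98, 0.05], [0.9466, -0.1988, 0.254], [0.2589, -0.0016, -0.9659]]
```

View pics/sc3.png

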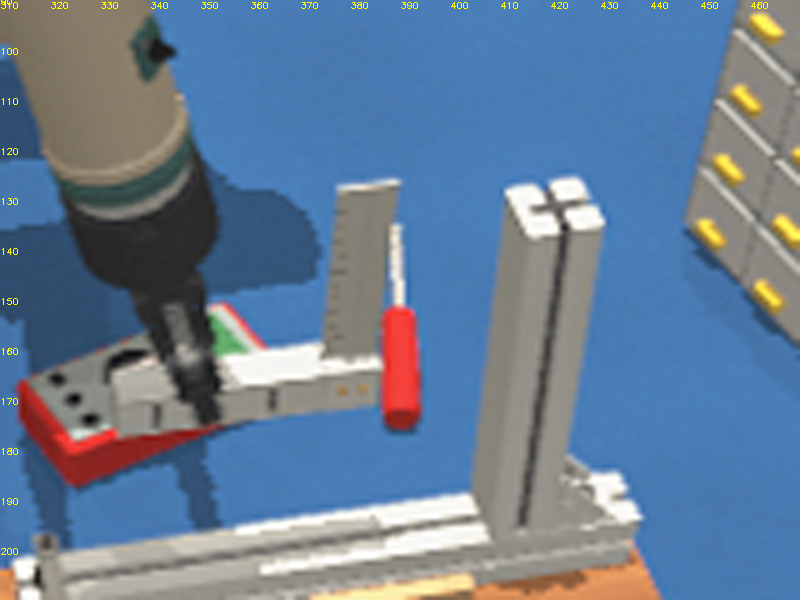

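View pics/sd3.png

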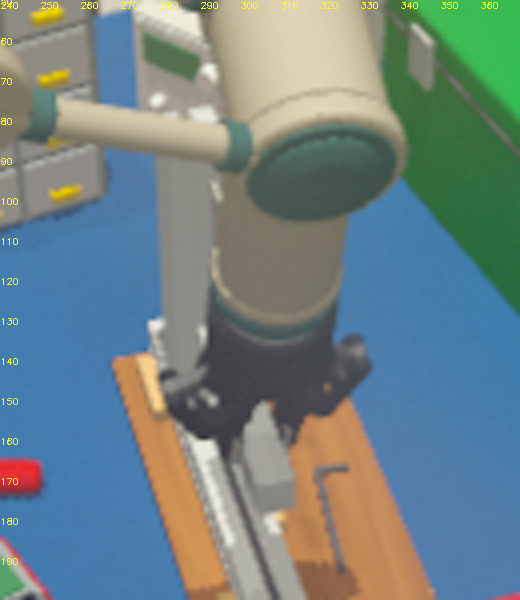

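View pics/wrist3.png

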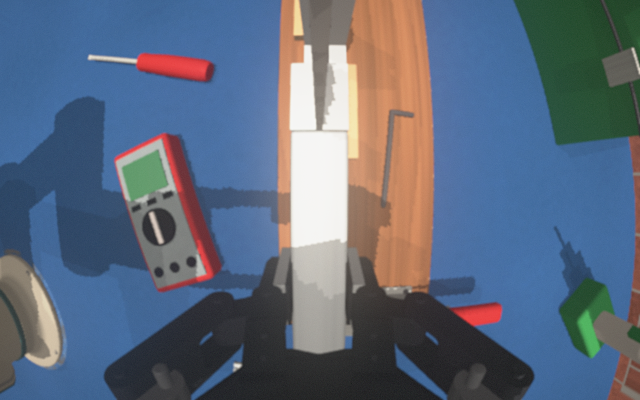

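```bash
cat > fit3.py <<'E'
from h import *
from scipy.optimize import least_squares
S=load('scene3');W=load('wrist3')
s=st(); p0=s['position']; R0=Rn.from_quat(np.roll(s['eef_rot'],-1)).as_matrix()
# nominal square frame: x=tool y, pitched back 15deg
t=np.radians(15)
Rn0=R0@np.array([[0,np.cos(t),np.sin(t)],[1,0,0],[0,np.sin(t),-np.cos(t)]])
print(Rn0.round(3).tolist())
def px(p,x0,y0,s): return [(p[0]+.5)/s-.5+x0,(p[1]+.5)/s-.5+y0]
obS={(0,0,.15):(400,180),(0,-.032,.15):(338,186),(.013,0,.03):(382,373),(.013,0,0):(383,404),(.013,-.15,0):(117,436),(-.013,-.15,.03):(110,373)}
obW={(-.013,0,.03):(293,64),(.013,0,.03):(345,64),}
def pose(q):
    R=Rn0@Rn.from_rotvec(q[3:6]).as_matrix()
    return R, p0+Rn0@(np.array([0,.105,-.0319])+q[:3])
def res(q):
    R,h=pose(q); r=[]
    for k,v in obS.items(): r+=list(proj(S,h+R@k)[0]-px(v,310,90,5))
    for k,v in obW.items(): r+=list((proj(W,h+R@k,True)[0]-v))
    return r+list(q[:3]/.002)+list(q[3:6]/.03)
f=least_squares(res,np.zeros(6)); R,h=pose(f.x)
print('offset',f.x.round(4),'heel',h.round(4),'zaxis',R[:,2].round(4),'yaxis',R[:,1].round(4))
print(f.fun[:16].reshape(-1,2).round(1).tolist())
E
python3 fit3.py
python3 - <<'E'
import sys; sys.path.insert(0,'.')
import os; os.chdir('.')
import cv2
a=cv2.imread('pics/wrist3.png')
c=cv2.resize(a[0:140,260:400],None,fx=4,fy=4,interpolation=cv2.INTER_CUBIC); cv2.imwrite('pics/w3z.png',c)
E
```

```text
[[0.98, 0.2, 0.0], [-0.2, 0.98, -0.0], [-0.0, 0.0, 1.0]]
offset [-0.0008  0.0006 -0.0028  0.0022 -0.0076 -0.0039] heel [0.5716 0.1671 0.1659] zaxis [-7.5e-03 -8.0e-04  1.0e+00] yaxis [0.204  0.979  0.0023]
[[-0.2, -0.0], [0.2, 0.3], [0.4, -1.5], [-0.7, 0.1], [0.5, 0.7], [0.1, -0.8], [-1.2, 0.1], [1.4, 0.1]]
```

View pics/w3z.png

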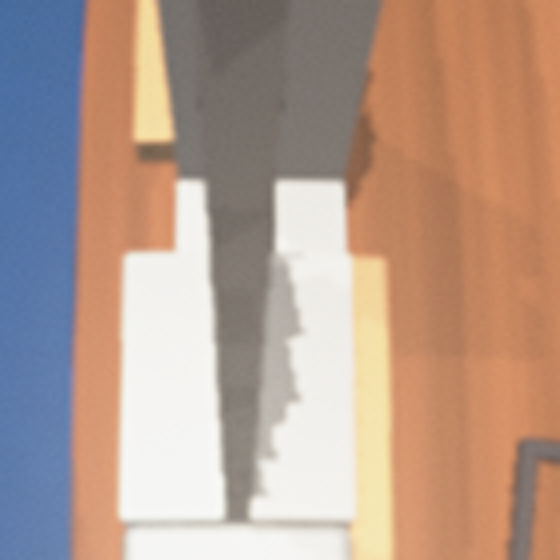

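Run:
```python
from h import *
W=load('wrist3')
q=onplane(W,[[303.8,44.8],[346.5,44.8],[303.6,61.5],[346.5,61.5]],.052,True); print(q.round(4))
c=(q[0]+q[1])/2; d=q[1]-q[0]; print('corner',c,'w',np.linalg.norm(d),'yaw',np.arctan2(d[1],d[0]))
print(onplane(W,[[121/4+260-.4,253/4-.4],[353/4+260-.4,255/4-.4]],.1959,True).round(4),'stock heel top -x,+x at z=.196')
print(proj(W,[[.5937,.2406,.052]],True))
```

```text
[[0.5725 0.2461 0.052 ]
 [0.6134 0.238  0.052 ]
 [0.5688 0.2281 0.052 ]
 [0.6093 0.2201 0.052 ]]
corner [0.59296449 0.24203188 0.052     ] w 0.041696676814710995 yaw -0.19529909472476417
[[0.5579 0.1705 0.1959]
 [0.5849 0.1647 0.1959]] stock heel top -x,+x at z=.196
[[326.22374411  45.69109525]]
```

The square sits level in the grip. The wrist view shows the corner foot line at about (325,45), giving corner ≈ (0.593, 0.241), which agrees with the first fit. I move to 30 mm short of the corner, just above the rail.

Request:
{"op": "jog_arm", "data": {
  "commands": [
    [[0.06,0.03,0.46,0,0,0,255],[0.06,0.03,0.47,0,0,0,255],[0.07,0.03,0.47,0,0,0,255],[0.06,0.03,0.47,0,0,0,255],[0.07,0.02,0.47,0,0,0,255],[0,0,0,0,0,0,255],[0,0,0,0,0,0,255]]
  ]
}}

```text
clock: 11.02
position: [0.5679, 0.1065, 0.0925]
eef_rot: [-0.082, 0.768, 0.627, 0.102]
force: [0.6, -0.8, -2.1]
width: 0.024
```

Run:
```python
from h import *
s=st(); print(s['clock'],s['position'],s['force'],s['width'],s['moment'])
for n in ['scene','wrist']: snap(n,n+'4')
a=cv2.imread('pics/scene4.png');b=cv2.imread('pics/wrist4.png')
cv2.imwrite('pics/sc4.png',cv2.resize(a[110:230,310:470],None,fx=5,fy=5,interpolation=cv2.INTER_CUBIC))
cv2.imwrite('pics/w4.png',cv2.resize(b[0:150,230:430],None,fx=4,fy=4,interpolation=cv2.INTER_CUBIC))
```

```text
11.025 [0.56792826 0.10649418 0.09247838] [ 0.56963126 -0.84101895 -2.07812801] 0.02395931212697054 [-0.39363326  0.12659885 -0.00711735]
```

View pics/sc4.png

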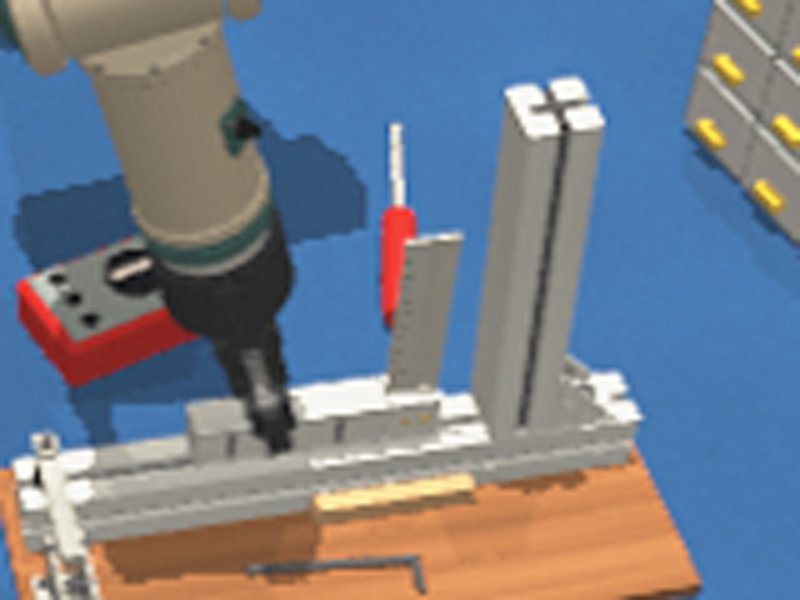

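View pics/w4.png

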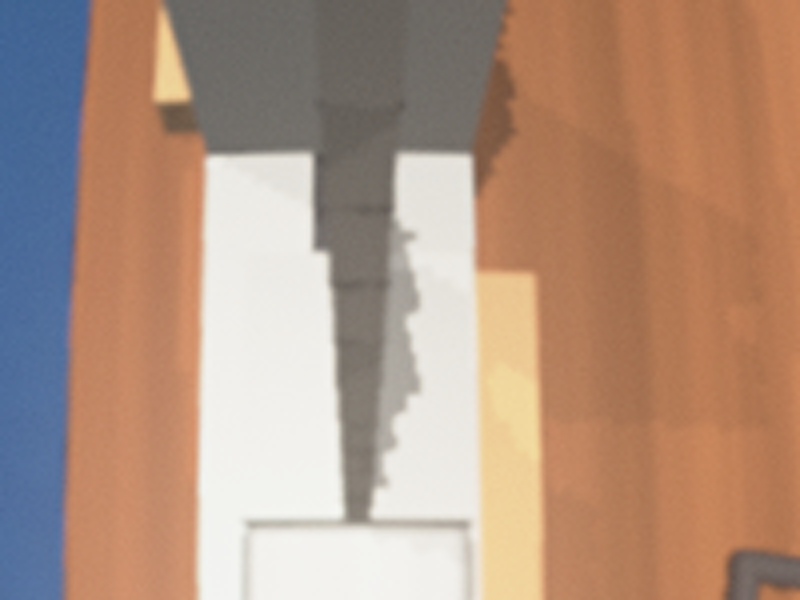

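The square is lined up over the rail about 30 mm short of the corner, with the rail foot line at about (314,38) in the full wrist image. I lower until it touches.

Request:
{"op": "jog_arm", "data": {
  "commands": [
    [[-0.018,-0.02,0.068,0,0,0,255],[-0.018,-0.02,0.068,0,0,0,255],[0,0,0,0,0,0,255],[0,0,0,0,0,0,255]]
  ]
}}

```text
clock: 11.62
position: [0.5654, 0.1072, 0.0849]
eef_rot: [-0.083, 0.768, 0.627, 0.101]
force: [0.2, -0.6, -2.7]
width: 0.0244
```

Request:
{"op": "jog_arm", "data": {
  "commands": [
    [[-0.005,0,0.02,0,0,0,255],[-0.005,0,0.02,0,0,0,255],[0,0,0,0,0,0,255]]
  ]
}}

```text
clock: 12.0
position: [0.5656, 0.1072, 0.0839]
eef_rot: [-0.082, 0.768, 0.627, 0.102]
force: [-2.0, -2.4, 5.8]
width: 0.0246
```

Contact with the rail at TCP z = 0.0839, just as predicted. I slide toward the upright.

Request:
{"op": "jog_arm", "data": {
  "commands": [
    [[0.1,0,0.02,0,0,0,255],[0.1,0,0.027,0,0,0,255],[0.1,0,0.027,0,0,0,255],[0.05,0,0.013,0,0,0,255],[0,0,0,0,0,0,255],[0,0,0,0,0,0,255]]
  ]
}}

```text
clock: 12.75
position: [0.5701, 0.1248, 0.0839]
eef_rot: [-0.082, 0.768, 0.627, 0.102]
force: [-1.1, -3.6, 5.8]
width: 0.0247
```

Request:
{"op": "jog_arm", "data": {
  "commands": [
    [[0.039,0,0.0104,0,0,0,255],[0.039,0,0.0104,0,0,0,255],[0,0,0,0,0,0,255]]
  ]
}}

```text
clock: 13.12
position: [0.5709, 0.1286, 0.0839]
eef_rot: [-0.081, 0.768, 0.627, 0.102]
force: [-0.3, -4.4, 5.4]
width: 0.0244
```

Request:
{"op": "jog_arm", "data": {
  "commands": [
    [[0.039,0,0.0104,0,0,0,255],[0.039,0,0.0104,0,0,0,255],[0,0,0,0,0,0,255]]
  ]
}}

```text
clock: 13.5
position: [0.5716, 0.1324, 0.0839]
eef_rot: [-0.081, 0.768, 0.627, 0.102]
force: [-1.6, -5.5, 5.3]
width: 0.0241
```

Run:
```python
from h import *
s=st(); print(s['clock'],s['position'],s['force'],s['width'],s['moment'])
for n in ['scene','wrist']: snap(n,n+'5')
a=cv2.imread('pics/scene5.png');b=cv2.imread('pics/wrist5.png')
cv2.imwrite('pics/sc5.png',cv2.resize(a[115:215,370:450],None,fx=6,fy=6,interpolation=cv2.INTER_CUBIC))
cv2.imwrite('pics/w5.png',cv2.resize(b[0:150,230:430],None,fx=4,fy=4,interpolation=cv2.INTER_CUBIC))
```

```text
13.5 [0.5716336  0.13235878 0.0838578 ] [-1.56644871 -5.45570462  5.26615716] 0.024051439142518068 [-0.63409522  0.17683387  0.04128402]
```

View pics/sc5.png

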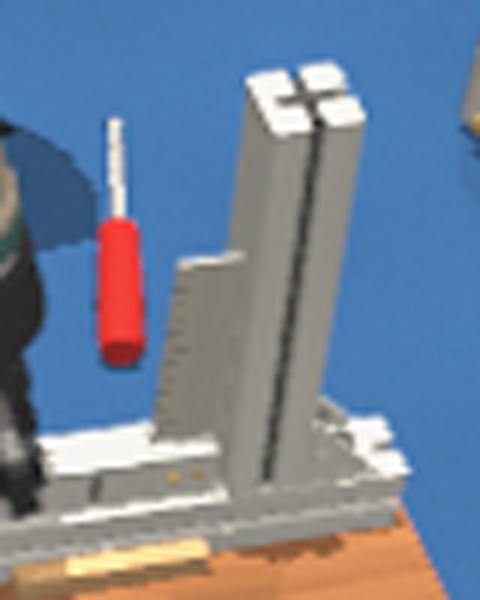

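View pics/w5.png

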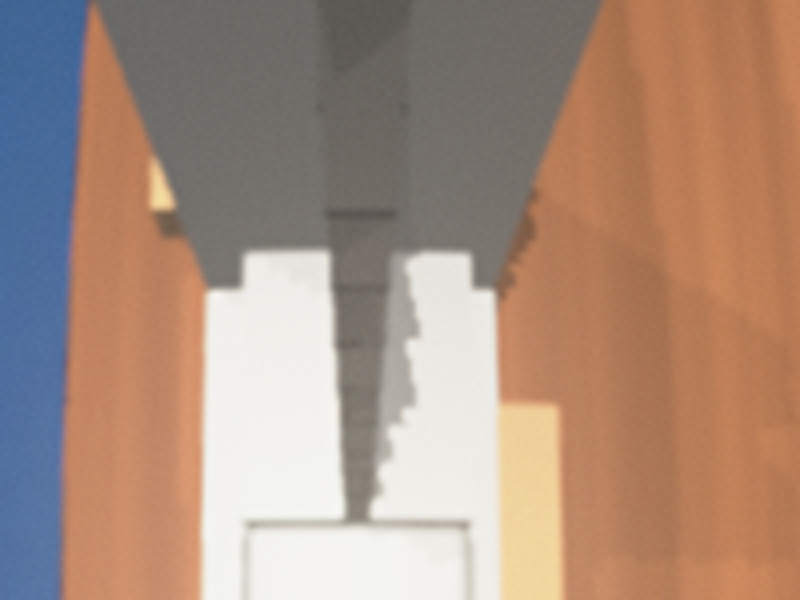

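The wrist view shows the stock end (zoom y = 250) still short of the upright foot line (y = 288), about 6 mm. The blade is near first contact. I keep sliding.

Request:
{"op": "jog_arm", "data": {
  "commands": [
    [[0.039,0,0.0104,0,0,0,255],[0,0,0,0,0,0,255]]
  ]
}}

```text
clock: 13.85
position: [0.572, 0.1339, 0.0839]
eef_rot: [-0.081, 0.768, 0.627, 0.102]
force: [-1.0, -6.9, 6.0]
width: 0.0245
```

Request:
{"op": "jog_arm", "data": {
  "commands": [
    [[0.039,0,0.0104,0,0,0,255],[0,0,0,0,0,0,255]]
  ]
}}

```text
clock: 14.1
position: [0.5724, 0.1359, 0.0838]
eef_rot: [-0.081, 0.768, 0.627, 0.102]
force: [-1.8, -6.6, 6.4]
width: 0.0245
```

Request:
{"op": "jog_arm", "data": {
  "commands": [
    [[0.02,0,0.005,0,0,0,255],[0,0,0,0,0,0,255]]
  ]
}}

```text
clock: 14.35
position: [0.5726, 0.1369, 0.0839]
eef_rot: [-0.081, 0.768, 0.627, 0.102]
force: [-0.7, -6.9, 6.7]
width: 0.0248
```

Request:
{"op": "jog_arm", "data": {
  "commands": [
    [[0.02,0,0.005,0,0,0,255],[0,0,0,0,0,0,255]]
  ]
}}

```text
clock: 14.6
position: [0.5727, 0.1379, 0.0838]
eef_rot: [-0.081, 0.768, 0.627, 0.101]
force: [-1.2, -6.2, 6.1]
width: 0.0248
```

Request:
{"op": "jog_arm", "data": {
  "commands": [
    [[0.02,0,0.005,0,0,0,255],[0,0,0,0,0,0,255]]
  ]
}}

```text
clock: 14.85
position: [0.5729, 0.1385, 0.0839]
eef_rot: [-0.081, 0.768, 0.627, 0.101]
force: [-1.5, -8.0, 7.3]
width: 0.0246
```

Request:
{"op": "jog_arm", "data": {
  "commands": [
    [[0.02,0,0.005,0,0,0,255],[0,0,0,0,0,0,255]]
  ]
}}

```text
clock: 15.1
position: [0.5729, 0.1386, 0.0839]
eef_rot: [-0.08, 0.768, 0.627, 0.101]
force: [-3.4, -11.5, 8.1]
width: 0.0245
```

The push force jumps while y stalls at 0.1386, so the heel appears home. I check squareness in the images.

Run:
```python
from h import *
s=st(); R=Rn.from_quat(np.roll(s['eef_rot'],-1)).as_matrix()
print(s['clock'],s['position'],s['force'],s['moment']); 
yh=np.array([.1995,.98,0]);xh=np.array([.98,-.1995,0])
print('tilt',np.degrees(np.arctan2(R[:,2]@yh,-R[2,2])),'roll',np.degrees(R[2,1]),'heading',np.arctan2(R[1,1],R[0,1]))
for n in ['scene','side','wrist']: snap(n,n+'6')
a=cv2.imread('pics/scene6.png');b=cv2.imread('pics/wrist6.png')
cv2.imwrite('pics/sc6.png',cv2.resize(a[115:215,370:450],None,fx=6,fy=6,interpolation=cv2.INTER_CUBIC))
cv2.imwrite('pics/w6.png',cv2.resize(b[0:150,230:430],None,fx=4,fy=4,interpolation=cv2.INTER_CUBIC))
```

```text
15.1 [0.57292773 0.13855937 0.08388161] [ -3.41942829 -11.49041533   8.11544824] [-1.37009146e+00  4.48120568e-01  2.48389200e-04]
tilt 14.800902252117583 roll 0.1659257370686881 heading -0.20097383495216084
```

View pics/sc6.png

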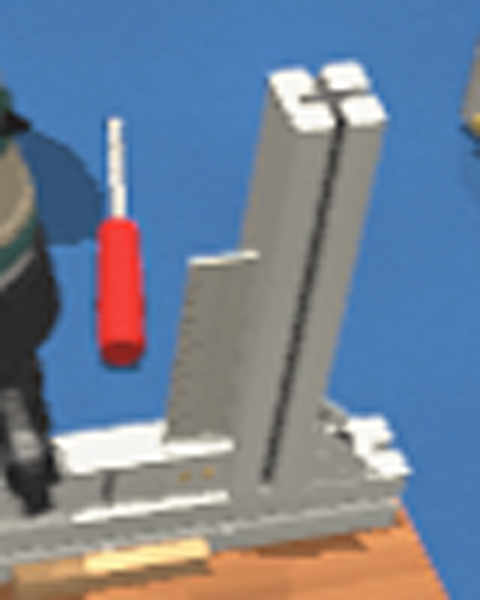

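View pics/w6.png

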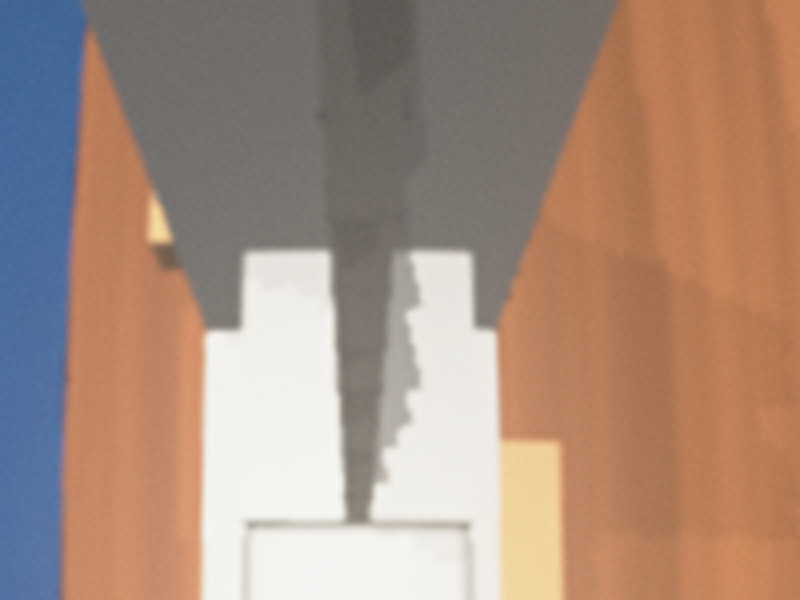

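```bash
cat > lean.py <<'E'
from h import *
from scipy.optimize import least_squares
from scipy.ndimage import map_coordinates, gaussian_filter
C0=np.array([.5935,.2410,.052]);yaw=-.2009
xh=np.array([np.cos(yaw),np.sin(yaw),0]);yh=np.array([-np.sin(yaw),np.cos(yaw),0]);zh=np.array([0,0,1.])
def U(l,o,x,y,z):
    c,s=np.cos(l),np.sin(l); return C0+o[0]*xh+o[1]*yh+x*xh+(y*c-z*s)*yh+(y*s+z*c)*zh
def edgeobs(g,c,f,zs,w=4):
    P=np.array([f(z) for z in zs]); uv=proj(c,P); d=uv[-1]-uv[0]; n=np.array([-d[1],d[0]])/np.linalg.norm(d)
    t=np.arange(-w,w+.01,.1); out=[]
    for i,u in enumerate(uv):
        q=u+t[:,None]*n; v=map_coordinates(g,[q[:,1],q[:,0]],order=3)
        gr=np.abs(np.gradient(v,.1)); k=gr>gr.max()*.5
        if gr.max()<4: out.append((np.nan,0)); continue
        out.append(((t[k]*gr[k]).sum()/gr[k].sum(),gr.max()))
    return uv,n,np.array(out)
def lean(fn,l0,edges,ranges):
    c=load(fn); g=c['image'].astype(float).mean(2); l,o=l0,np.zeros(2)
    for it in range(4):
        obs=[]
        for (x,y),(a,b) in zip(edges,ranges):
            zs=np.linspace(a,b,25); uv,n,ob=edgeobs(g,c,lambda z:U(l,o,x,y,z),zs,4 if it==0 else 2.5)
            for z,u,q in zip(zs,uv,ob):
                if np.isfinite(q[0]): obs.append((x,y,z,u+n*q[0],n))
        def res(p): return [ (proj(c,U(p[0],p[1:3],x,y,z))[0]-m)@n for x,y,z,m,n in obs]
        f=least_squares(res,[l,*o],loss='soft_l1',f_scale=.2); l,o=f.x[0],f.x[1:]
    r=np.array(res(f.x)); return l,o,len(obs),np.sqrt(np.median(r**2))
if __name__=='__main__':
    import sys
    for nm,fn,l0 in [('before','scene0',.045),('now',sys.argv[1] if len(sys.argv)>1 else 'scene6',0.005)]:
        for es,rs in [([(.02,0),(.02,.04)],[(.06,.235),(.06,.235)]),([(.02,.04)],[(.06,.235)]),([(.02,0),(.02,.04),(-.02,0)],[(.06,.235),(.06,.235),(.165,.235)])]:
            try: print(nm,es,lean(fn,l0,es,rs))
            except Exception as e: print(e)
E
python3 lean.py
```

```text
before [(0.02, 0), (0.02, 0.04)] (np.float64(0.0484315161088923), array([ 0.02440821, -0.01058479]), 50, np.float64(0.13165313383033134))
before [(0.02, 0.04)] (np.float64(0.5693987511115348), array([-398.96715418,  190.15820673]), 0, np.float64(nan))
before [(0.02, 0), (0.02, 0.04), (-0.02, 0)] (np.float64(0.04785081254246202), array([ 0.03366215, -0.01486258]), 69, np.float64(0.1604669414690194))
now [(0.02, 0), (0.02, 0.04)] (np.float64(0.006233807854453143), array([ 0.1194358 , -0.06065267]), 47, np.float64(0.3196924260203223))
now [(0.02, 0.04)] (np.float64(0.00562045662000272), array([ 1.60397988, -0.83943124]), 0, np.float64(nan))
now [(0.02, 0), (0.02, 0.04), (-0.02, 0)] (np.float64(-0.00480497476161919), array([ 0.0439175, -0.0237817]), 73, np.float64(0.33428705776083023))
  return _methods._mean(a, axis=axis, dtype=dtype,
  ret = ret.dtype.type(ret / rcount)
```

```bash
python3 - <<'E'
s=open('lean.py').read()
s=s.replace("return [ (proj(c,U(p[0],p[1:3],x,y,z))[0]-m)@n for x,y,z,m,n in obs]","return [ (proj(c,U(p[0],p[1:3],x,y,z))[0]-m)@n for x,y,z,m,n in obs]+list(np.array(p[1:3])/.001*.3*np.sqrt(len(obs)))")
s=s.replace("r=np.array(res(f.x))","r=np.array(res(f.x))[:-2]")
s=s.replace("([(.02,.04)],[(.06,.235)]),","([(.02,.04)],[(.06,.235)]),([(.02,0)],[(.06,.235)]),")
open('lean.py','w').write(s)
E
python3 lean.py 2>/dev/null
python3 - <<'E'
from h import *
from lean import U
c=load('scene6'); im=cv2.resize(c['image'][115:215,370:450,::-1].copy(),None,fx=6,fy=6,interpolation=cv2.INTER_CUBIC)
for l,col in [(0.,(0,0,255)),(.012,(0,255,255))]:
    for x,y in [(.02,0),(.02,.04),(-.02,0)]:
        uv=proj(c,[U(l,[0,0],x,y,0),U(l,[0,0],x,y,.24)])
        a=[tuple(int(round(v)) for v in ((u-[370,115]+.5)*6-.5)) for u in uv]; cv2.line(im,a[0],a[1],col,1)
cv2.imwrite('pics/ov6.png',im)
E
```

```text
before [(0.02, 0), (0.02, 0.04)] (np.float64(0.04665855407227657), array([ 2.86583629e-06, -1.06226801e-05]), 50, np.float64(0.17432129491898998))
before [(0.02, 0.04)] (np.float64(0.044000096375905816), array([2.60783742e-05, 5.85515031e-05]), 25, np.float64(0.15331875306223794))
before [(0.02, 0)] (np.float64(0.047504465031988005), array([-3.98981291e-05, -1.21600220e-04]), 25, np.float64(0.10292874960214862))
before [(0.02, 0), (0.02, 0.04), (-0.02, 0)] (np.float64(0.04700444060559553), array([-1.25876332e-06, -1.84451872e-05]), 72, np.float64(0.2644882733924447))
now [(0.02, 0), (0.02, 0.04)] (np.float64(0.0033508556189183686), array([-7.86144621e-06, -3.89034318e-05]), 50, np.float64(0.3348333656599999))
now [(0.02, 0.04)] (np.float64(0.0005003436659813771), array([2.83006368e-05, 5.69220347e-05]), 25, np.float64(0.1420895708803503))
now [(0.02, 0)] (np.float64(-0.01369793092156425), array([-7.51223954e-05, -4.56150063e-03]), 25, np.float64(0.38720979348198103))
now [(0.02, 0), (0.02, 0.04), (-0.02, 0)] (np.float64(0.004844574206410347), array([-8.90501116e-06, -4.30329015e-05]), 72, np.float64(0.41316908917288586))
```

View pics/ov6.png

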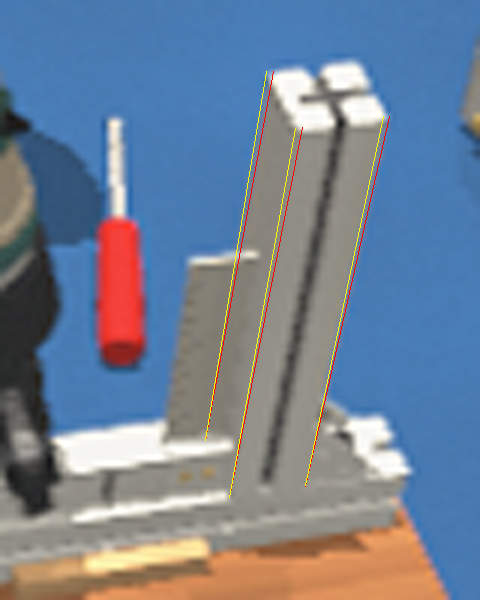

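```bash
cat > chk.py <<'E'
from h import *
from lean import *
import sys
n=sys.argv[1]
s=st(); p=s['position']; W=load('wrist'+n)
R=Rn.from_quat(np.roll(s['eef_rot'],-1)).as_matrix(); t=np.arctan2(R[:,2]@yh,-R[2,2])
h=p+.105*yh+np.array([0,0,-.0319])
def z(P): return (proj(W,P,True)-[230,0]+.5)*4-.5
print('heel est',h,'proj heel underside',z(h),'heel top',z(h+.03*zh), 'rail edge foot pts',z(np.array([C0-.02*xh,C0+.02*xh])).round(1).tolist())
# pitch of blade inner edge in scene
c=load('scene'+n); g=c['image'].astype(float).mean(2)
for e,rng in [((0,-.032),(.04,.145))]:
    l,o=0.,0.
    for it in range(4):
        zs=np.linspace(*rng,25); f=lambda q:U(l,[0,o],e[0],e[1],q)
        uv,nn,ob=edgeobs(g,c,f,zs,2.5); ok=np.isfinite(ob[:,0])
        m=uv+nn*ob[:,:1]
        r=least_squares(lambda q:[(proj(c,U(q[0],[0,q[1]],*e,zz))[0]-mm)@nn for zz,mm in zip(zs[ok],m[ok])],[l,o],loss='soft_l1',f_scale=.2); l,o=r.x
    print('blade pitch, y-offset',l,o,ok.sum(),np.median(np.abs(r.fun)))
E
python3 chk.py 6
python3 - <<'E'
import os;os.chdir('.')
from h import *
# calibration of method: blade on bench in scene0 (true pitch 0)
import lean
from lean import *
lean.C0=np.array([.4398,-.1873,0]);
y=.0025; lean.xh=np.array([np.cos(y),np.sin(y),0]);lean.yh=np.array([-np.sin(y),np.cos(y),0])
c=load('scene0'); g=c['image'].astype(float).mean(2)
for e in [(0,-.032),(0,0)]:
    l,o=0.,0.
    for it in range(4):
        zs=np.linspace(.04,.145,25)
        uv,nn,ob=edgeobs(g,c,lambda q:U(l,[0,o],*e,q),zs,2.5); ok=np.isfinite(ob[:,0]); m=uv+nn*ob[:,:1]
        r=least_squares(lambda q:[(proj(c,U(q[0],[0,q[1]],*e,zz))[0]-mm)@nn for zz,mm in zip(zs[ok],m[ok])],[l,o],loss='soft_l1',f_scale=.2); l,o=r.x
    print('bench ref pitch',e,l,o)
E
```

```text
heel est [0.59387246 0.24145611 0.05198458] proj heel underside [[362.65028663 328.15228285]] heel top [[364.66829804 250.86639912]] rail edge foot pts [[217.8, 333.6], [503.4, 333.6]]
blade pitch, y-offset 0.006397025943014643 0.003162135420541542 21 0.29373535226913
bench ref pitch (0, -0.032) 0.0 0.0
bench ref pitch (0, 0) 0.047624340357212344 0.00808038876214899
```

Run:
```python
from h import *
from scipy.ndimage import map_coordinates
for n in '3456':
    g=load('wrist'+n)['image'].astype(float).mean(2)
    def edge(line,lo):
        gr=np.abs(np.gradient(line)); k=np.argmax(gr); w=slice(max(k-2,0),k+3); return round(lo+(gr[w]*np.arange(len(gr))[w]).sum()/gr[w].sum(),2),round(gr.max(),0)
    print(n,'heelL',edge(g[56:70,296:306].mean(1),56),'heelR',edge(g[56:70,338:345].mean(1),56),'step',edge(g[125:136,300:308].mean(1),125),edge(g[125:136,335:342].mean(1),125),
     'L@80',edge(g[75:85,283:297].mean(0),283),'R@80',edge(g[75:85,342:356].mean(0),342),'L@115',edge(g[110:120,283:297].mean(0),283),'R@115',edge(g[110:120,342:356].mean(0),342), 'L@165',edge(g[160:170,280:300].mean(0),280),'R@165',edge(g[160:170,340:360].mean(0),340))
```

```text
3 heelL (np.float64(62.34), np.float64(25.0)) heelR (np.float64(68.23), np.float64(2.0)) step (np.float64(129.6), np.float64(19.0)) (np.float64(129.54), np.float64(23.0)) L@80 (np.float64(289.89), np.float64(32.0)) R@80 (np.float64(347.69), np.float64(12.0)) L@115 (np.float64(289.26), np.float64(30.0)) R@115 (np.float64(348.13), np.float64(10.0)) L@165 (np.float64(290.86), np.float64(27.0)) R@165 (np.float64(347.01), np.float64(26.0))
4 heelL (np.float64(62.88), np.float64(1.0)) heelR (np.float64(68.57), np.float64(2.0)) step (np.float64(129.55), np.float64(24.0)) (np.float64(129.48), np.float64(26.0)) L@80 (np.float64(290.3), np.float64(1.0)) R@80 (np.float64(348.94), np.float64(15.0)) L@115 (np.float64(290.45), np.float64(0.0)) R@115 (np.float64(349.4), np.float64(12.0)) L@165 (np.float64(290.23), np.float64(13.0)) R@165 (np.float64(347.94), np.float64(14.0))
5 heelL (np.float64(62.2), np.float64(40.0)) heelR (np.float64(62.59), np.float64(40.0)) step (np.float64(129.56), np.float64(23.0)) (np.float64(129.51), np.float64(25.0)) L@80 (np.float64(289.78), np.float64(0.0)) R@80 (np.float64(353.67), np.float64(34.0)) L@115 (np.float64(283.43), np.float64(0.0)) R@115 (np.float64(354.18), np.float64(13.0)) L@165 (np.float64(280.55), np.float64(32.0)) R@165 (np.float64(347.46), np.float64(13.0))
6 heelL (np.float64(62.2), np.float64(39.0)) heelR (np.float64(62.29), np.float64(38.0)) step (np.float64(131.52), np.float64(19.0)) (np.float64(130.25), np.float64(21.0)) L@80 (np.float64(289.95), np.float64(34.0)) R@80 (np.float64(347.97), np.float64(31.0)) L@115 (np.float64(283.46), np.float64(0.0)) R@115 (np.float64(354.33), np.float64(17.0)) L@165 (np.float64(280.55), np.float64(31.0)) R@165 (np.float64(355.08), np.float64(13.0))
```

The heel edge in the wrist view (62.2 px) hasn't moved relative to the tool, and its underside projects exactly onto the upright's foot line (328 in zoom). So the square is home, flat and has not slipped. I hold for about a second and check that the forces are steady.

Request:
{"op": "jog_arm", "data": {
  "commands": [
    [[0,0,0,0,0,0,255],[0,0,0,0,0,0,255],[0,0,0,0,0,0,255],[0,0,0,0,0,0,255],[0,0,0,0,0,0,255],[0,0,0,0,0,0,255]]
  ]
}}

```text
clock: 16.0
position: [0.5729, 0.1386, 0.0839]
eef_rot: [-0.08, 0.768, 0.627, 0.101]
force: [-2.9, -11.9, 8.5]
width: 0.0245
```

```bash
python3 - <<'E'
from h import *
s=st(); print(s['clock'],s['position'],s['force'],s['moment'],s['dq'].round(4))
for n in ['scene','side','wrist']: snap(n,n+'7')
E
python3 lean.py scene7 2>/dev/null | grep now; python3 chk.py 7
```

```text
16.0 [0.57288406 0.13857834 0.08385741] [ -2.934583   -11.85697373   8.52112369] [-1.31819322  0.47759873  0.01691234] [ 0.0005  0.0006  0.0007 -0.0011 -0.0005  0.0011]
now [(0.02, 0), (0.02, 0.04)] (np.float64(0.003984671960257995), array([-6.22528784e-06, -3.51029683e-05]), 50, np.float64(0.33374369373222484))
now [(0.02, 0.04)] (np.float64(0.00048029092566595114), array([2.54481734e-05, 5.05508971e-05]), 25, np.float64(0.1460321107594231))
now [(0.02, 0)] (np.float64(-0.018003789474525057), array([-7.61766147e-05, -5.43831913e-03]), 25, np.float64(0.3374102741098081))
now [(0.02, 0), (0.02, 0.04), (-0.02, 0)] (np.float64(0.005163262746553014), array([-7.74824886e-06, -3.91841955e-05]), 72, np.float64(0.44338696271122924))
heel est [0.59387886 0.24148671 0.05196831] proj heel underside [[362.63591514 327.98886678]] heel top [[364.64828736 250.67945841]] rail edge foot pts [[217.8, 333.6], [503.4, 333.7]]
blade pitch, y-offset -0.00038132988720547626 0.002318012964775245 23 0.437398881841225
```

View pics/side7.png

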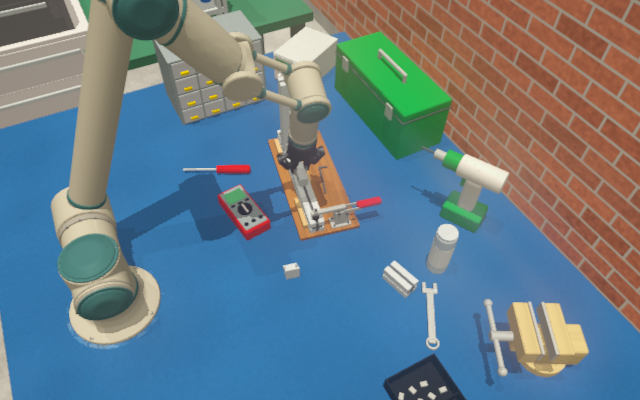

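View pics/scene7.png

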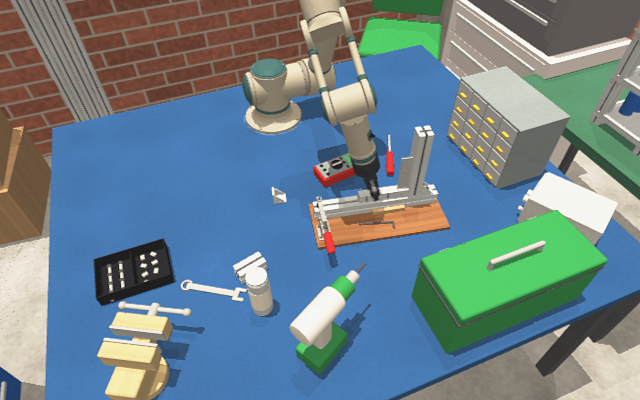

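The side view shows the gripper around (300,160), clear of the upright, and everything else on the bench in its place. In the scene view the upright at (422,160) stands square with the blade flat against it. Forces are steady, so I hand in.

Run:
```python
from h import *
print(ctrl.finish_job()); s=st(); print(s['clock'],s['position'],s['force'],s['width'])
```

```text
the job is handed in; nothing more can be done
None
the job is handed in; nothing more can be done
```

I gripped the try square by its stock, stood it on the rail and slid it into the corner until the push force rose and it stopped moving. I handed the job in at about 16 s, still gripping and pressing lightly; no verdict was reported.

**Last checks:**
- **Forces:** about 12 N back along the rail (upright contact plus sliding friction) and about 11 N down on the rail. They held steady for 0.9 s with the arm at rest.
- **Heel position:** the wrist view puts the heel underside on the upright's foot line to within about 0.5 mm, at rail height. It sits a few mm at most to one side of the rail's centre line, well inside the 12 mm allowed.
- **Squareness:** the upright came from about 0.047 rad to between 0 and 0.005 rad. The square's pitch read about 0 to 0.006 rad, and it did not slip in the grip.
- **Surroundings:** the last pictures show the arm clear of the upright and nothing else on the bench moved.

**Checks that disagreed:**
- **Upright fit:** using only the upright's inner front edge gave −0.014 to −0.018 rad. I discounted it because the blade and upright blur together there and it needed an unrealistic 5 mm shift. The clear outer edge gave 0.0005 rad.
- **Blade reference:** a test of the blade-pitch method on the bench picture gave no usable result, so that pitch figure is only rough.

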